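# Tip the caster balls out of a component drawer into the parts dish

### The arm

A 6-joint arm with a two-finger parallel gripper is mounted at the origin on the work surface. World frame = base frame: x ahead of the robot, y to its left, z up, the work surface at z = 0. Lengths are in m, angles in rad, forces in N, time in s.
With the tool pointing down it reaches from about 0.25 to 0.775 m from the base axis. Payload 4 kg.
Tool frame: the origin (TCP) lies between the finger pads; the fingertips stand 25 mm ahead of it and the grasp point (between the pads) lies 6 mm ahead of it; z points along the fingers, y is the line along which they close (so a half turn about z gives the same grasp; the last joint's range is limited). The gripper opens to 85 mm and grips with 20 to 120 N. Pads are 22 mm wide; open, the fingers measure 114 mm over their backs; the gripper's body (76 mm by 85 mm) begins 54 mm behind the grasp point. The pads swing forward as they close: fully open they stand 13 mm farther back than shut.
Start: joints at [-1.394, 0.087, 1.371, -0, 1.684, -0.103], TCP at [0.152, -0.529, 0.256] pointing down, gripper open.
Joint ranges: [-3.1, 3.1], [-0.76, 2.03], [0.27, 2.55], [-1.08, 4.22], [0.17, 2.65], [-2.57, 2.57]. Speed limits (rad/s): [2.79, 2.79, 3.14, 3.14, 3.14, 3.14].

### API

Orientations are given as a 3x3 rotation matrix whose columns are the frame's x, y, z axes.
In Python, from workcell import robot gives the robot as it stands.
- The arm moves only by the tool send_rows, never from a script. Its argument "moves" is a list that holds one entry, the list of rows, each a list of 7 numbers: the closure, from 0 (fully open) to 1 (shut), then the shift along the world's x, y, z each as a share of 0.06 m, from -1 to 1, then the turn, a rotation vector about the world's x, y, z each as a share of 90 degrees, from -1 to 1. A call has exactly 8 rows; each row shifts and turns the commanded pose from where the row before left it; what a row does not reach is not made up. A row lasts 1/8 s, in which the tool goes at most 62.5 mm and 10.7 degrees, less where a joint would pass 70% of its speed; a pose out of reach is approached as far as the arm can. A call with a number of a shift or a turn outside -1 to 1 is refused whole. A call with a gripper value outside its range is refused whole. The fingers move at their own pace and stop on an object; "squeeze" is the grip in N (left out, the last holds). Time passes only in rows, so rows that do not move let the fingers close, or fill a call up. It gives the time, the measured TCP pose, the force, the opening and the grip force at its end, in the units of the state.
- robot.state(): the state, without advancing time (a new reading comes with each control period).
- robot.grab_frame(name): name is "scene" or "top" or "wrist"; returns (picture, depth): 384x512x3 uint8, blue, green, red; 384x512 float32, m along the optical axis (not along the pixel's ray), 0 where there is no reading.
- robot.camera_info(name): a dict with "fovy" (degrees; the focal length in pixels is half the picture's height over the tangent of half this angle, whatever the lens; pixels are square), "cx", "cy" (the principal point, pixels), "R" (3x3) and "t" (3): a world point X has camera coordinates R X + t. Camera axes: x right, y down, z forward; pixel columns grow to the right and rows downward; lengths in m; the calibration is good to about 2 mm. A picture is of the moment at which its call begins: read the wrist's pose just before it. camera_info takes no time and is no camera call; for the wrist camera it gives the pose at the moment of the call.
- robot.job_done(): hands the job in; it is judged then, once.
The state is a dict: "time": time; "q": joint angles; "joint_velocities": joint speeds; "effort": joint torques, N m; "tcp_pos": TCP position; "tool_rot": TCP orientation; "contact_force": force on the tool from outside, world axes, zero at the start; "torque": the same for the moment, N m; "gripper_width": finger opening in m; "gripper_force": force on a finger pad.
Only numpy, scipy, OpenCV 4.12 (cv2) and the standard library are available. Lean on these libraries where they do the work, as an engineer would, in place of code of your own. Each camera call takes 0.05 s, during which the arm holds its last target. There are 200 camera calls.

### The job

Pull the yellow drawer right out of the black drawer module on to the bench and let go of its tab; then take it afresh round its body, bring its sloped front lip down close over the steel dish (no more than about three fingers' width above the rim) before you tip it, and let all five steel balls roll out over the lip so that none bounces or rolls away. Finish with every ball lying in the dish and the drawer standing upright on the bench, and leave the other drawers and things as they are.

Things in the scene. Friction and masses are not known exactly. Their poses are not given: they have to be found in the camera images.
- module: Low black drawer module with a clear roof, fixed, 131 mm deep, 204 wide, 46 high; three slots 67 mm apart, each with a hopper-front drawer. Origin on the bench under the centre of a drawer home in the middle slot; -x points out of its open front, whose edge is 62 mm from the origin. Slot floor 2 mm thick, 2 mm play each side, no catch: a drawer slides out along -x and is free once pulled 130 mm.
- yellow_center (a point): Centre of the loose, open-topped yellow drawer, 19 mm above its underside; -x to its front, y across, z up. 60 mm wide, 38 high, floor 125 long, walls 2.5; the front slopes out at 45 degrees to a low lip. About 80 g, with five balls (85 g) rolling in it; balances near here. Stands in any of the slots. Tipped forwards, balls leave from about 50 degrees; 65 to 70 empties it.
- yellow_tab (a point): Centre of the yellow drawer's finger tab, an upright fin 10 mm thick (along the drawer's y), 18 mm high (8 to 26 mm above the drawer's underside), sticking out 25 mm beyond the lip; 101 mm ahead of the drawer's centre, 17 mm above its underside; axes as the drawer's. Pinch it across its thickness from above. The neighbours' tabs are 67 mm to either side.
- yellow_lip (a point): Middle of the yellow drawer's front lip, the edge that the balls roll over: 86.5 mm ahead of the drawer's centre, 24 mm above its underside; axes as the drawer's. Tipped forwards by 65 degrees, the end of the finger tab hangs 30 mm lower than this lip.
- dish: Shallow round stainless parts dish, loose, 200 g: rim 110 mm across and 16 mm high, flat floor about 82 mm across inside and 3 mm thick, low flared wall. Origin at the centre of its underside, z up.
- ball0_center (a point): Centre of steel ball 1 of 5: 16 mm across, 17 g, easy-rolling; it starts in the yellow drawer.
- ball1_center (a point): Centre of steel ball 2 of 5: 16 mm across, 17 g, easy-rolling; it starts in the yellow drawer.
- ball2_center (a point): Centre of steel ball 3 of 5: 16 mm across, 17 g, easy-rolling; it starts in the yellow drawer.
- ball3_center (a point): Centre of steel ball 4 of 5: 16 mm across, 17 g, easy-rolling; it starts in the yellow drawer.
- ball4_center (a point): Centre of steel ball 5 of 5: 16 mm across, 17 g, easy-rolling; it starts in the yellow drawer.
- blue1_center (a point): Centre of a blue drawer of the same shape, in another slot of the module; leave it there.
- blue2_center (a point): Centre of the other blue drawer of the same shape, in the remaining slot; leave it there.
- reel_mid (a point): Centre of an orange solder reel standing on end, 56 mm across, 45 mm high; bystander.
- cutters_mid (a point): Pivot of a pair of red-handled side cutters lying flat, 125 mm long (jaws 39 mm along +x, handles 90 mm along -x), 51 mm wide, 12 mm high; bystander.
- driver_mid (a point): Middle of a screwdriver lying along its x, 170 mm long, orange handle to -x, about 25 mm high; bystander.
- tape_mid (a point): Centre of a roll of paper tape lying flat, 64 mm across, 18 mm high; bystander.
- mug_mid (a point): Centre of a white mug, 76 mm across, 85 mm high, handle along its +y; bystander.
Things that resemble listed ones, but are neither listed nor needed, are in the scene too. Of the things like the dish, leave any that is purple; of the rest the smaller one is meant.

How it is judged:
On the way, in this order (a step that is already met when the one before it is completed fails the run):
1. the yellow drawer is right out of the module and stands level on the bench, let go, with its balls in it ((x of yellow_center in the frame of module below -0.125 m or horizontal distance between yellow_center and module above 0.16 m) and angle between yellow_center's own z axis and vertical below 0.1 rad and height (world z) of yellow_center below 0.023 m and contact force between the fingers and yellow below 0.1 N and horizontal distance between each of ball0_center, ball1_center, ball2_center, ball3_center, ball4_center and yellow_center below 0.09 m), for 0.2 s.
2. the drawer is tipped by more than 45 degrees with its lip over the dish and close to it (angle between yellow_center's own z axis and vertical above 0.78 rad and horizontal distance between yellow_lip and dish below 0.055 m and z of yellow_lip in the frame of dish below 0.075 m), for 0.1 s.
At the end, for the whole second after the job is handed in: All five balls lie at rest in the dish (centres within 50 mm of its axis and less than 25 mm above the bench), the dish stands flat on the bench, and the yellow drawer stands upright on the bench outside the module (within 6 degrees, its centre less than 25 mm above the bench), at rest and let go (horizontal distance between each of ball0_center, ball1_center, ball2_center, ball3_center, ball4_center and dish below 0.05 m and height (world z) of each of ball0_center, ball1_center, ball2_center, ball3_center, ball4_center, yellow_center below 0.025 m and linear speed of each of ball0, ball1, ball2, ball3, ball4 below 0.05 m/s and (x of yellow_center in the frame of module below -0.125 m or horizontal distance between yellow_center and module above 0.16 m) and angle between each of yellow_center, dish's own z axis and vertical below 0.1 rad and linear speed of yellow below 0.02 m/s and height (world z) of dish below 0.006 m); the robot touches nothing.
It fails at once if the drawer is tipped by more than 35 degrees with its lip more than 59 mm above the rim of the dish (75 mm above the bench) while a ball is still to go into the dish (angle between yellow_center's own z axis and vertical above 0.61 rad and z of yellow_lip in the frame of dish above 0.075 m and (not (horizontal distance between ball0_center and dish below 0.05 m and height (world z) of ball0_center below 0.025 m) or not (horizontal distance between ball1_center and dish below 0.05 m and height (world z) of ball1_center below 0.025 m) or not (horizontal distance between ball2_center and dish below 0.05 m and height (world z) of ball2_center below 0.025 m) or not (horizontal distance between ball3_center and dish below 0.05 m and height (world z) of ball3_center below 0.025 m) or not (horizontal distance between ball4_center and dish below 0.05 m and height (world z) of ball4_center below 0.025 m))).
It fails at once if a blue drawer is moved by more than 40 mm, or the reel, cutters, screwdriver, tape or mug by more than 30 mm (distance of any of blue1_center, blue2_center from where it was at the start of the episode above 0.04 m or distance of any of reel_mid, cutters_mid, driver_mid, tape_mid, mug_mid from where it was at the start of the episode above 0.03 m).
It also fails if it takes over 72 s, if anything falls off the work surface, if the arm or the gripper's body presses on something with over 40 N, if the wrist force passes 120 N, or if a joint passes its speed limit or range.

## Working session

There is one attempt and no reset: what is moved stays moved. The work goes in short steps, Python scripts to look and compute and a tool call to move; the robot and the scene stay as the last step left them, time stands still between calls to the robot, and variables do not carry over. Pictures are saved under pics/ and viewed, at most 10 in all, crops included, and the job is handed in when it is done.

Besides the shell and the picture viewer there is one more tool, called after ">>>" in YAML: its name, and indented under it one key for each argument. send_rows: Moves the arm, as the interface text tells. Its arguments: {"type":"object","properties":{"moves":{"type":"array","items":{"type":"array","items":{"type":"array","items":{"type":"number","minimum":-1,"maximum":1}}}},"squeeze":{"type":"number"}},"required":["moves"]}

```bash
mkdir -p pics
cat > h.py <<'E'
import numpy as np, cv2
from workcell import robot
def grab(n):
    c=robot.camera_info(n); p,d=robot.grab_frame(n); return p,d,c
def world(d,c):
    h,w=d.shape; f=h/2/np.tan(np.radians(c["fovy"])/2)
    u,v=np.meshgrid(np.arange(w),np.arange(h))
    P=np.stack([(u-c["cx"])/f*d,(v-c["cy"])/f*d,d],-1)
    return (P-np.array(c["t"]))@np.array(c["R"])
E
python3 - <<'E'
from h import *
for n in("scene","top"):
    p,d,c=grab(n); cv2.imwrite(f"pics/{n}0.png",p); np.savez(f"{n}0.npz",p=p,d=d,W=world(d,c)); print(n,c["fovy"],c["R"],c["t"])
E
```

```text
scene 46.25719286158427 [[ 0.53882407  0.84240875  0.0040152 ]
 [ 0.55037577 -0.34841662 -0.75874394]
 [-0.63777357  0.41103937 -0.65137663]] [-0.30160301 -0.263039    1.70167514]
top 57.96569909873787 [[-0.01105628 -0.9994064  -0.03262842]
 [-0.99557287  0.01404806 -0.09293713]
 [ 0.09334032  0.03145643 -0.99513722]] [-0.00424395  0.59405774  0.97224425]
```

View pics/top0.png

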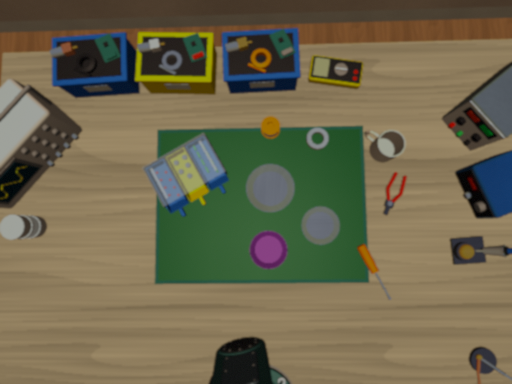

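View pics/scene0.png

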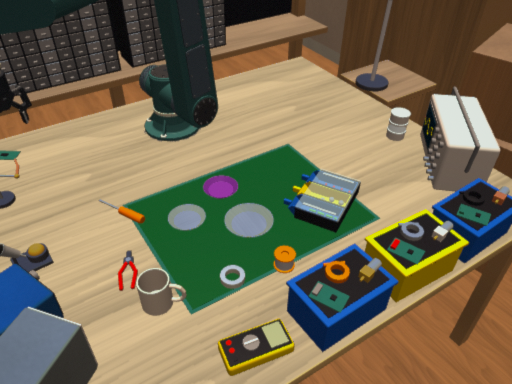

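The top view shows the module at about (187,172). The yellow drawer is in its middle slot, with its tab near (203,200) and the blue tabs near (183,210) and (223,188).
Dish candidates are the large steel one (270,188), the smaller steel one (320,225) and the purple one (268,250), so I choose (320,225).
Yellow candidates are the drawer (190,175), the yellow crate (175,62) and the meter (335,70), so I choose the drawer.

Run:
```python
from h import *
z=np.load("top0.npz"); p,d,W=z["p"],z["d"],z["W"]
hsv=cv2.cvtColor(p,cv2.COLOR_BGR2HSV)
def box(m,n):
    P=W[m&(d>0)]; print(n,m.sum(),P.mean(0).round(3),P.min(0).round(3),P.max(0).round(3)); return P
reg=np.zeros(d.shape,bool); reg[125:225,140:235]=1
y=reg&(hsv[...,0]>20)&(hsv[...,0]<35)&(hsv[...,1]>130)
Py=box(y,"yellow"); 
b=reg&(hsv[...,0]>98)&(hsv[...,0]<125)&(hsv[...,1]>130)
Pb=box(b,"blue")
for P,n in((Py,"y"),):
    r=cv2.minAreaRect((P[:,:2]*1000).astype(np.float32)); print(n,r)
# module top (z 40..52mm)
m=reg&(W[...,2]>0.038)&(W[...,2]<0.056); P=box(m,"mod"); print(cv2.minAreaRect((P[:,:2]*1000).astype(np.float32)))
# dishes
for nm,(u,v) in dict(big=(270,188),small=(320,225),purple=(268,250)).items():
    r=np.zeros(d.shape,bool); r[v-32:v+32,u-32:u+32]=1
    green=(hsv[...,0]>60)&(hsv[...,0]<90)&(hsv[...,1]>120)
    mm=(r&~green).astype(np.uint8); 
    n,l,s,c=cv2.connectedComponentsWithStats(mm); k=1+s[1:,4].argmax(); P=W[(l==k)&(d>0)]
    print(nm,s[k],cv2.minEnclosingCircle((P[:,:2]*1000).astype(np.float32)), np.percentile(P[:,2],[5,50,95]).round(4))
for nm,(u,v) in dict(reel=(270,127),mug=(388,146),tape=(317,138),drv=(369,258),cut=(396,190)).items(): print(nm,W[v,u].round(3))
crop=np.hstack([cv2.resize(p[120:230,135:245],(440,440),interpolation=cv2.INTER_CUBIC),cv2.resize(p[170:260,275:365],(350,440))])
cv2.imwrite("pics/crop.png",crop)
```

```text
yellow 269 [0.59  0.17  0.019] [ 0.56   0.138 -0.001] [0.62  0.208 0.049]
blue 431 [0.59  0.171 0.019] [ 0.529  0.082 -0.001] [0.653 0.259 0.044]
y ((594.9285278320312, 172.45008850097656), (64.92801666259766, 59.75367736816406), 75.21331787109375)
mod 3241 [0.658 0.207 0.047] [0.546 0.084 0.038] [0.764 0.326 0.055]
((653.2512817382812, 203.935791015625), (145.99032592773438, 204.4290771484375), 29.336942672729492)
big [ 238  156   64   64 3419] ((608.57568359375, -38.797950744628906), 132.19285583496094) [-0.0006  0.0039  0.02  ]
small [ 288  193   54   64 2855] ((497.2882385253906, -154.3572998046875), 110.52864837646484) [-0.0007  0.0029  0.0158]
purple [ 236  218   64   62 3952] ((430.424072265625, -31.29110336303711), 127.0221939086914) [-0.001   0.0026  0.0136]
reel [ 0.78  -0.044  0.037]
mug [ 0.725 -0.39   0.007]
tape [ 0.754 -0.183  0.003]
drv [ 0.402 -0.317  0.025]
cut [ 0.595 -0.411 -0.002]
```

View pics/crop.png

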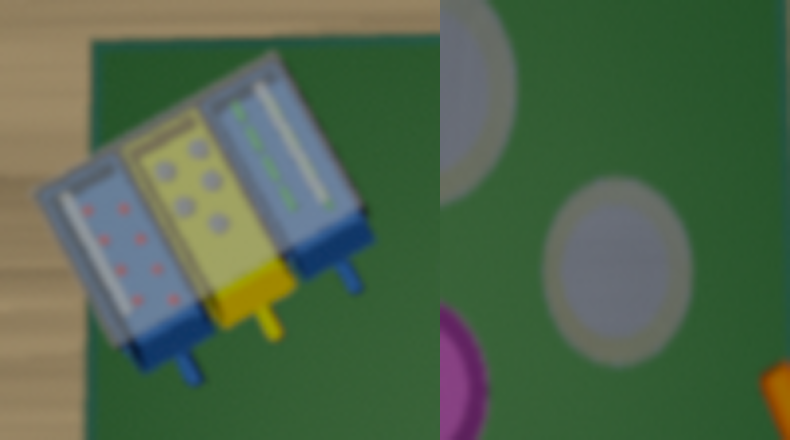

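The crop confirms five grey balls under the clear roof in the yellow middle drawer, with its tab at crop (270,325). The small steel dish is at crop (618,270), with the purple one separate.

Run:
```python
from h import *
z=np.load("top0.npz"); p,d,W=z["p"],z["d"],z["W"]
hsv=cv2.cvtColor(p,cv2.COLOR_BGR2HSV)
reg=np.zeros(d.shape,bool); reg[125:225,140:235]=1
th=np.radians(29.34); e=np.array([np.cos(th),np.sin(th)]); n=np.array([-e[1],e[0]])
c0=np.array([.653,.204])
def st(m,nm):
    P=W[m&(d>0)]; a=(P[:,:2]-c0)@e; b=(P[:,:2]-c0)@n; print(nm,len(P),"a",np.percentile(a,[1,50,99]).round(4),"b",np.percentile(b,[1,50,99]).round(4),"z",np.median(P[:,2]).round(4)); return P,a,b
y=reg&(hsv[...,0]>20)&(hsv[...,0]<35)&(hsv[...,1]>130)
P,a,b=st(y,"y"); t=(a<a.min()+.022)&(P[:,2]>.012); print("tab",np.c_[a,b,P[:,2]][t].round(3).tolist())
st(reg&(W[...,2]>0.0445)&(W[...,2]<0.056),"roof")
bl=reg&(hsv[...,0]>98)&(hsv[...,0]<125)&(hsv[...,1]>130)
a_=(W[...,:2]-c0)@e; b_=(W[...,:2]-c0)@n
st(bl&(a_<-.1)&(b_>0),"btabL"); st(bl&(a_<-.1)&(b_<0),"btabR")
# dish rims
for nm,(u,v) in dict(big=(270,188),small=(320,225),purple=(268,250)).items():
    r=np.zeros(d.shape,bool); r[v-32:v+32,u-32:u+32]=1
    mm=r&~((hsv[...,0]>60)&(hsv[...,0]<90)&(hsv[...,1]>120))
    N,l,s,c=cv2.connectedComponentsWithStats(mm.astype(np.uint8)); k=l[v,u]
    P=W[(l==k)&(d>0)]; R=P[P[:,2]>.009]
    A=np.c_[2*R[:,:2],np.ones(len(R))]; x=np.linalg.lstsq(A,(R[:,:2]**2).sum(1),rcond=None)[0]
    print(nm,s[k],P.mean(0).round(3),"bbox",P.min(0).round(3),P.max(0).round(3),"rim",x[:2].round(4),np.sqrt(x[2]+x[0]**2+x[1]**2).round(4))
s=robot.state(); print(s["time"],s["tcp_pos"],np.round(s["tool_rot"],3).tolist())
```

```text
y 269 a [-0.1066 -0.07   -0.0512] b [-0.0303 -0.      0.0357] z 0.0193
tab [[-0.087, 0.0, 0.026], [-0.089, -0.003, 0.032], [-0.089, -0.004, 0.024], [-0.088, 0.004, 0.026], [-0.09, 0.001, 0.031], [-0.091, -0.001, 0.029], [-0.093, -0.004, 0.029], [-0.093, -0.005, 0.024], [-0.092, 0.003, 0.027], [-0.093, 0.001, 0.028], [-0.095, -0.002, 0.029], [-0.096, -0.004, 0.024], [-0.094, 0.005, 0.025], [-0.096, 0.002, 0.029], [-0.097, -0.0, 0.025], [-0.099, -0.003, 0.026], [-0.1, -0.005, 0.023], [-0.098, 0.004, 0.024], [-0.101, 0.0, 0.033], [-0.101, -0.001, 0.025], [-0.103, -0.005, 0.03], [-0.102, -0.005, 0.014], [-0.102, 0.003, 0.024], [-0.104, -0.0, 0.029], [-0.105, -0.003, 0.028], [-0.107, -0.005, 0.026], [-0.105, 0.004, 0.028], [-0.107, 0.001, 0.03], [-0.108, -0.001, 0.026], [-0.108, -0.003, 0.019]]
roof 2937 a [-0.0574  0.0065  0.0713] b [-0.1001  0.0008  0.0997] z 0.0472
btabL 9 a [-0.1065 -0.1036 -0.1002] b [0.0612 0.0643 0.0693] z 0.0277
btabR 8 a [-0.1065 -0.1033 -0.1007] b [-0.0716 -0.0681 -0.0639] z 0.0286
big [ 238  156   64   64 3419] [ 0.594 -0.034  0.006] bbox [ 0.514 -0.133 -0.004] [0.704 0.054 0.026] rim [ 0.6053 -0.04  ] 0.063
small [ 288  193   54   64 2855] [ 0.492 -0.158  0.004] bbox [ 0.406 -0.247 -0.004] [ 0.59  -0.091  0.026] rim [ 0.5134 -0.164 ] 0.062
purple [ 236  218   64   62 3952] [ 0.43  -0.031  0.003] bbox [ 0.341 -0.125 -0.005] [0.519 0.061 0.021] rim [ 0.4275 -0.0327] 0.0496
0.1 [ 0.15179751 -0.52822464  0.2552335 ] [[0.961, 0.276, -0.0], [0.276, -0.961, 0.002], [0.0, -0.002, -1.0]]
```

>>> send_rows:
  moves:
    - [[0.5,0.433,0.713,-0.05,0,0,0.0093],[0.5,0.433,0.713,-0.05,0,0,0.0093],[0.5,0.433,0.713,-0.05,0,0,0.0093],[0.5,0.433,0.713,-0.05,0,0,0.0093],[0.5,0.433,0.713,-0.05,0,0,0.0093],[0.5,0.433,0.713,-0.05,0,0,0.0093],[0.5,0.433,0.713,-0.05,0,0,0.0093],[0.5,0.433,0.713,-0.05,0,0,0.0093]]

```text
time: 1.1
tcp_pos: [0.3601, -0.1848, 0.2319]
tool_rot: [[0.922, 0.387, -0.0], [0.387, -0.922, 0.0], [-0.0, -0.0, -1.0]]
contact_force: [0.5, 0.3, -0.2]
gripper_width: 0.0427
gripper_force: 0.0
```

>>> send_rows:
  moves:
    - [[0.5,0.433,0.713,-0.1,0,0,0.0093],[0.5,0.433,0.713,-0.1,0,0,0.0093],[0.5,0.433,0.713,-0.1,0,0,0.0093],[0.5,0.433,0.713,-0.1,0,0,0.0093],[0.5,0.433,0.713,-0.1,0,0,0.0093],[0.5,0.433,0.713,-0.1,0,0,0.0093],[0.5,0.433,0.713,-0.1,0,0,0.0093],[0.5,0.433,0.713,-0.1,0,0,0.0093]]

```text
time: 2.1
tcp_pos: [0.568, 0.1573, 0.1835]
tool_rot: [[0.871, 0.492, -0.001], [0.492, -0.871, -0.001], [-0.001, -0.0, -1.0]]
contact_force: [0.2, -0.8, 0.7]
gripper_width: 0.0425
gripper_force: 0.0
```

Run:
```python
from h import *
s=robot.state(); print(s["time"],s["tcp_pos"],np.round(s["tool_rot"],3).tolist(),s["gripper_width"],np.round(s["q"],3))
p,d,c=grab("wrist"); cv2.imwrite("pics/w1.png",p); W=world(d,c); np.savez("w1.npz",p=p,d=d,W=W)
hsv=cv2.cvtColor(p,cv2.COLOR_BGR2HSV)
y=(hsv[...,0]>20)&(hsv[...,0]<35)&(hsv[...,1]>130)&(d>0)
P=W[y]; th=np.radians(29.34); e=np.array([np.cos(th),np.sin(th)]); n=np.array([-e[1],e[0]]); c0=np.array([.653,.204])
a=(P[:,:2]-c0)@e; b=(P[:,:2]-c0)@n; t=(a<-.086)&(P[:,2]>.022)&(P[:,2]<.035)
print(t.sum(),np.percentile(a[t],[1,99]),np.percentile(b[t],[2,50,98]),np.percentile(P[t,2],[5,50,95]))
r=cv2.minAreaRect((P[t][:,:2]*1000).astype(np.float32)); print(r)
```

```text
2.1 [0.56796226 0.15733474 0.18347392] [[0.871, 0.492, -0.001], [0.492, -0.871, -0.001], [-0.001, -0.0, -1.0]] 0.04252910995314814 [ 0.174  0.199  1.389 -0.     1.554  1.231]
222 [-0.10565788 -0.08626988] [-0.00436789 -0.00051974  0.00329209] [0.02549826 0.02724835 0.02865578]
((569.521728515625, 155.98681640625), (20.44507598876953, 8.489450454711914), 29.323074340820312)
```

View pics/w1.png

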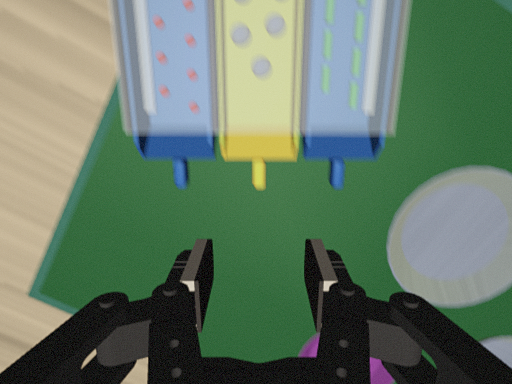

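The wrist view shows the yellow tab at (259,175) between the blue tabs (181,173) and (337,173), which is clear for the pinch.

>>> send_rows:
  moves:
    - [[0.5,0.017,-0.017,-0.5,0,0,0],[0.5,0,0,-0.5,0,0,0],[0.5,0,0,-0.5,0,0,0],[0.5,0,0,-0.5,0,0,0],[0.5,0,0,-0.4,0,0,0],[0.5,0,0,-0.14,0,0,0],[0.5,0,0,0,0,0,0],[1,0,0,0,0,0,0]]
  squeeze: 30

```text
time: 3.15
tcp_pos: [0.5695, 0.1549, 0.0333]
tool_rot: [[0.871, 0.491, 0.002], [0.491, -0.871, 0.0], [0.002, 0.001, -1.0]]
contact_force: [0.2, 0.3, -0.1]
gripper_width: 0.0258
gripper_force: 0.0
```

>>> send_rows:
  moves:
    - [[1,0,0,0,0,0,0],[1,0,0,0,0,0,0],[1,0,0,0,0,0,0],[1,0,0,0,0,0,0],[1,0,0,0,0,0,0],[1,-0.05,-0.028,0,0,0,0],[1,-0.1,-0.056,0,0,0,0],[1,-0.1,-0.056,0,0,0,0]]

```text
time: 4.15
tcp_pos: [0.5546, 0.1466, 0.033]
tool_rot: [[0.871, 0.491, 0.004], [0.491, -0.871, 0.001], [0.004, 0.001, -1.0]]
contact_force: [3.6, 1.9, 5.6]
gripper_width: 0.0093
gripper_force: 34.2
```

>>> send_rows:
  moves:
    - [[1,-0.174,-0.098,0,0,0,0],[1,-0.174,-0.098,0,0,0,0],[1,-0.174,-0.098,0,0,0,0],[1,-0.174,-0.098,0,0,0,0],[1,-0.174,-0.098,0,0,0,0],[1,-0.174,-0.098,0,0,0,0],[1,-0.174,-0.098,0,0,0,0],[1,-0.174,-0.098,0,0,0,0]]

```text
time: 5.15
tcp_pos: [0.4686, 0.0988, 0.0313]
tool_rot: [[0.871, 0.491, -0.002], [0.491, -0.871, -0.001], [-0.002, -0.001, -1.0]]
contact_force: [1.9, 0.4, 0.5]
gripper_width: 0.0093
gripper_force: 33.5
```

>>> send_rows:
  moves:
    - [[1,-0.174,-0.098,0,0,0,0],[1,-0.174,-0.098,0,0,0,0],[1,-0.174,-0.098,0,0,0,0],[1,-0.1,-0.056,-0.015,0,0,0],[1,-0.05,-0.028,-0.015,0,0,0],[1,0,0,0,0,0,0],[1,0,0,0,0,0,0],[1,0,0,0,0,0,0]]

```text
time: 6.15
tcp_pos: [0.4303, 0.0767, 0.0308]
tool_rot: [[0.871, 0.491, 0.001], [0.491, -0.871, -0.0], [0.001, 0.001, -1.0]]
contact_force: [-0.4, -0.7, 6.6]
gripper_width: 0.0089
gripper_force: 34.3
```

Run:
```python
from h import *
p,d,c=grab("top"); W=world(d,c); np.savez("t2.npz",p=p,d=d,W=W); cv2.imwrite("pics/t2.png",cv2.resize(p[110:300,130:390],(780,570),interpolation=cv2.INTER_CUBIC))
s=robot.state(); print(s["time"],np.round(s["q"],3),s["tcp_pos"])
```

```text
6.2 [ 4.700e-02  3.000e-03  1.929e+00 -1.000e-03  1.209e+00  1.104e+00] [0.43029589 0.07667643 0.03080116]
```

View pics/t2.png

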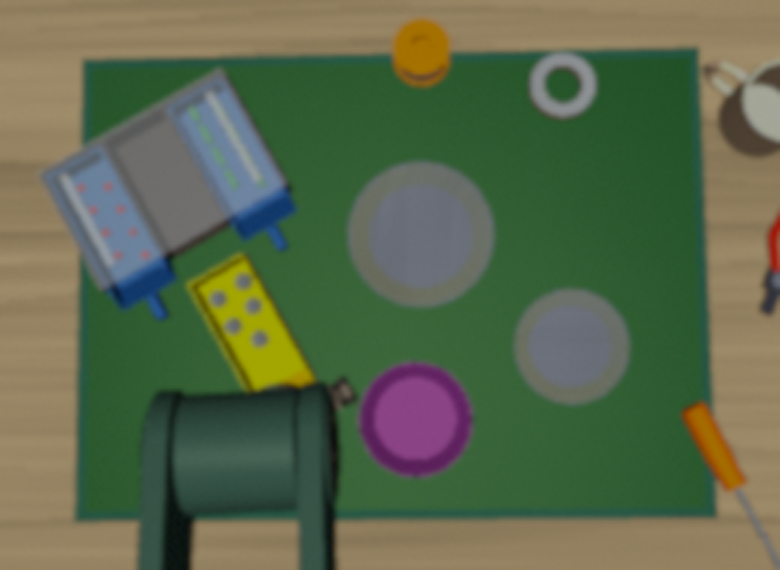

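The drawer lies fully out at crop (250,320) with its five balls, gripped by the tab. The dish is at crop (572,346), which is full-image (320.7,225.3).

>>> send_rows:
  moves:
    - [[0.5,0,0,0,0,0,0],[0.5,0,0,0,0,0,0],[0.5,0,0,0,0,0,0],[0.5,0,0,0,0,0,0],[0.5,0,0,0.6,0,0,0],[0.5,0,0,0.8,0,0,0],[0.5,0,0,0.8,0,0,0],[0,0.0,0.0,0.5,0,0,0]]

```text
time: 7.2
tcp_pos: [0.4305, 0.0767, 0.1949]
tool_rot: [[0.871, 0.491, 0.004], [0.491, -0.871, 0.0], [0.003, 0.002, -1.0]]
contact_force: [0.3, 0.3, 0.1]
gripper_width: 0.0592
gripper_force: 0.0
```

Run:
```python
from h import *
s=robot.state(); print(s["time"],s["tcp_pos"],s["gripper_width"])
p,d,c=grab("wrist"); W=world(d,c); cv2.imwrite("pics/w3.png",p); np.savez("w3.npz",p=p,d=d,W=W)
hsv=cv2.cvtColor(p,cv2.COLOR_BGR2HSV)
y=(hsv[...,0]>20)&(hsv[...,0]<35)&(hsv[...,1]>130)&(d>0)&(W[...,2]>-.005)&(W[...,2]<.06)
P=W[y]
R=P[P[:,2]>.033]; print("rim",len(R),cv2.minAreaRect((R[:,:2]*1000).astype(np.float32)))
print("all",cv2.minAreaRect((P[:,:2]*1000).astype(np.float32)))
t=np.load("t2.npz")["p"]; ct=robot.camera_info("top"); Rt,tt=np.array(ct["R"]),np.array(ct["t"]); f=192/np.tan(np.radians(ct["fovy"])/2)
g=cv2.cvtColor(t,cv2.COLOR_BGR2HSV); r=np.zeros(g.shape[:2],np.uint8); r[200:252,296:346]=(~((g[200:252,296:346,0]>55)&(g[200:252,296:346,0]<90)&(g[200:252,296:346,1]>90)))*255
cn=max(cv2.findContours(r,0,2)[0],key=cv2.contourArea); el=cv2.fitEllipse(cn); print(el)
def ray(u,v,z):
    C=-Rt.T@tt; D=Rt.T@np.array([(u-ct["cx"])/f,(v-ct["cy"])/f,1]); return C+D*(z-C[2])/D[2]
print("dish",ray(*el[0],.016).round(4))
q=cn[:,0,:].astype(float); X=np.array([ray(u,v,.016)[:2] for u,v in q]); print("circ",cv2.fitEllipse((X*1000).astype(np.float32)))
```

```text
7.2 [0.43045683 0.07674138 0.19494865] 0.05924476528565341
rim 1127 ((500.480712890625, 115.4263687133789), (112.02191162109375, 60.138160705566406), 29.373369216918945)
all ((484.802490234375, 106.62388610839844), (161.6974334716797, 68.49954223632812), 29.47846794128418)
((320.06939697265625, 225.07078552246094), (38.94196701049805, 39.496402740478516), 121.75215148925781)
dish [ 0.4953 -0.1838  0.016 ]
circ ((495.6139221191406, -183.6790008544922), (111.85664367675781, 112.60542297363281), 14.75149917602539)
```

View pics/w3.png

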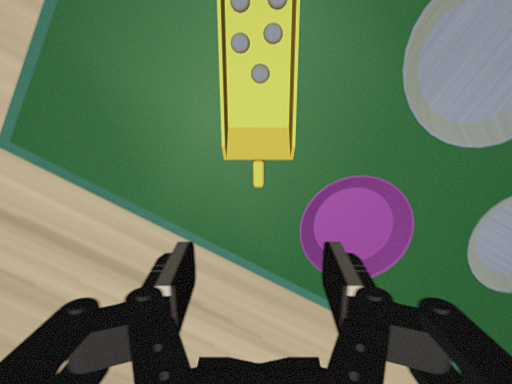

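The wrist view shows the released drawer standing level, with its tab at (258,174) and all five balls inside. Before gripping it I'll rehearse the tip pose with the hand empty.

>>> send_rows:
  moves:
    - [[0,0.229,-0.49,-0.07,0.0456,-0.081,0],[0,0.229,-0.49,-0.07,0.0456,-0.081,0],[0,0.229,-0.49,-0.07,0.0456,-0.081,0],[0,0.229,-0.49,-0.07,0.0456,-0.081,0],[0,0.229,-0.49,-0.07,0.0456,-0.081,0],[0,0.229,-0.49,-0.07,0.0456,-0.081,0],[0,0.229,-0.49,-0.07,0.0456,-0.081,0],[0,0.229,-0.49,-0.07,0.0456,-0.081,0]]

```text
time: 8.25
tcp_pos: [0.5397, -0.1602, 0.1586]
tool_rot: [[0.337, 0.489, 0.805], [0.191, -0.872, 0.45], [0.922, 0.002, -0.388]]
contact_force: [0.8, 0.8, 0.3]
gripper_width: 0.0855
gripper_force: 0.0
```

Run:
```python
from h import *
s=robot.state(); print(s["time"],s["tcp_pos"],np.round(s["q"],3),s["gripper_width"]); print(np.round(s["tool_rot"],3).tolist())
```

```text
8.25 [ 0.53965231 -0.16016775  0.15860943] [-0.915  0.053  2.013  1.276  1.264 -0.422] 0.08553999055337881
[[0.337, 0.489, 0.805], [0.191, -0.872, 0.45], [0.922, 0.002, -0.388]]
```

>>> send_rows:
  moves:
    - [[0,-0.05,0.592,0,-0.0456,0.081,0],[0,-0.05,0.592,0,-0.0456,0.081,0],[0,-0.05,0.592,0,-0.0456,0.081,0],[0,-0.05,0.592,0,-0.0456,0.081,0],[0,-0.05,0.592,0,-0.0456,0.081,0],[0,-0.05,0.592,0,-0.0456,0.081,0],[0,-0.05,0.592,0,-0.0456,0.081,0],[0,-0.05,0.592,0,-0.0456,0.081,0]]

```text
time: 9.25
tcp_pos: [0.5156, 0.127, 0.159]
tool_rot: [[0.871, 0.491, -0.002], [0.491, -0.871, -0.003], [-0.004, 0.002, -1.0]]
contact_force: [0.3, 0.1, 0.3]
gripper_width: 0.0853
gripper_force: 0.0
```

Run:
```python
from h import *
s=robot.state(); print(s["time"],s["tcp_pos"],np.round(s["tool_rot"],4).tolist())
for n in ("wrist","top","scene"):
    p,d,c=grab(n); W=world(d,c)
    hsv=cv2.cvtColor(p,cv2.COLOR_BGR2HSV)
    y=(hsv[...,0]>20)&(hsv[...,0]<35)&(hsv[...,1]>130)&(d>0)&(W[...,2]>-.005)&(W[...,2]<.06)&(abs(W[...,0]-.5)<.13)&(abs(W[...,1]-.12)<.13)
    P=W[y]; a=(P[:,:2]-[.5158,.124])@[.8717,.4899]; b=(P[:,:2]-[.5158,.124])@[-.4899,.8717]; r=P[:,2]>.033
    print(n,len(P),"all a",np.percentile(a,[.5,99.5]).round(4),"b",np.percentile(b,[.5,99.5]).round(4),"rim a",np.percentile(a[r],[1,99]).round(4),"b",np.percentile(b[r],[1,99]).round(4))
```

```text
9.25 [0.51557107 0.12697658 0.1589969 ] [[0.8709, 0.4915, -0.0022], [0.4914, -0.8709, -0.0033], [-0.0035, 0.0018, -1.0]]
wrist 12913 all a [-0.108   0.0663] b [-0.0283  0.0363] rim a [-0.0691  0.0663] b [-0.0286  0.0301]
top 785 all a [-0.105   0.0644] b [-0.0293  0.0298] rim a [-0.0722  0.0651] b [-0.0293  0.03  ]
scene 970 all a [-0.1019  0.0683] b [-0.0335  0.0356] rim a [-0.0656  0.0684] b [-0.0331  0.0325]
```

>>> send_rows:
  moves:
    - [[0,0.05,-0.017,-0.5,0,0,0],[0,0,0,-0.5,0,0,0],[0,0,0,-0.5,0,0,0],[0,0,0,-0.45,0,0,0],[0,0,0,-0.3,0,0,0],[0,0,0,0,0,0,0],[0,0,0,0,0,0,0],[1,0,0,0,0,0,0]]
  squeeze: 60

```text
time: 10.4
tcp_pos: [0.5198, 0.1247, 0.0251]
tool_rot: [[0.871, 0.491, 0.003], [0.491, -0.871, 0.0], [0.003, 0.001, -1.0]]
contact_force: [-0.2, 0.0, 0.8]
gripper_width: 0.0702
gripper_force: 0.0
```

>>> send_rows:
  moves:
    - [[1,0,0,0,0,0,0],[1,0,0,0,0,0,0],[1,0,0,0,0,0,0],[1,0,0,0,0,0,0],[1,0,0,0.1,0,0,0],[1,0,0,0.2,0,0,0],[1,0,0,0.3,0,0,0],[1,0,0,0.2,0,0,0]]

```text
time: 11.4
tcp_pos: [0.5194, 0.1247, 0.0734]
tool_rot: [[0.871, 0.491, 0.002], [0.491, -0.871, 0.0], [0.002, 0.001, -1.0]]
contact_force: [-0.4, -0.4, -0.6]
gripper_width: 0.0595
gripper_force: 65.0
```

>>> send_rows:
  moves:
    - [[1,0.042,-0.16,0,0,0,0],[1,0.098,-0.375,0,0,0,0],[1,0.14,-0.535,0,0,0,0],[1,0.14,-0.535,0,0,0,0],[1,0.14,-0.535,0,0,0,0],[1,0.14,-0.535,0,0,0,0],[1,0.14,-0.535,0,0,0,0],[1,0.14,-0.535,0,0,0,0]]

```text
time: 12.4
tcp_pos: [0.5771, -0.1018, 0.0708]
tool_rot: [[0.871, 0.491, -0.001], [0.491, -0.871, -0.0], [-0.001, -0.001, -1.0]]
contact_force: [1.0, -0.0, -2.0]
gripper_width: 0.0592
gripper_force: 65.0
```

>>> send_rows:
  moves:
    - [[1,0.098,-0.375,0,0,0,0],[1,0.042,-0.16,0,0,0,0],[1,0,0,0,0,0,0],[1,0,0,-0.05,0,0,0],[1,0,0,-0.05,0,0,0],[1,0,0,-0.05,0,0,0],[1,0,0,0,0,0,0],[1,0,0,0,0,0,0]]

```text
time: 13.4
tcp_pos: [0.5859, -0.132, 0.0626]
tool_rot: [[0.871, 0.491, 0.0], [0.491, -0.871, -0.0], [0.0, 0.0, -1.0]]
contact_force: [-1.5, 0.4, -2.4]
gripper_width: 0.0592
gripper_force: 65.0
```

Run:
```python
from h import *
s=robot.state(); print(s["time"],s["tcp_pos"],s["contact_force"])
p,d,c=grab("scene"); W=world(d,c); pt,dt,ct=grab("top"); Wt=world(dt,ct)
for p_,d_,W_ in((p,d,W),(pt,dt,Wt)):
    hsv=cv2.cvtColor(p_,cv2.COLOR_BGR2HSV)
    y=(hsv[...,0]>20)&(hsv[...,0]<35)&(hsv[...,1]>130)&(d_>0)&(W_[...,2]>.01)&(W_[...,2]<.12)&(abs(W_[...,0]-.55)<.15)&(abs(W_[...,1]+.13)<.13)
    P=W_[y]; r=s["tcp_pos"][:2]; a=(P[:,:2]-r)@[.8717,.4899]; b=(P[:,:2]-r)@[-.4899,.8717]; print(len(P),np.percentile(a,[.5,99.5]).round(4),np.percentile(b,[.5,99.5]).round(4),np.percentile(P[:,2],[1,99]).round(4))
cv2.imwrite("pics/s4.png",np.hstack([cv2.resize(p[110:290,110:300],(400,380)),cv2.resize(pt[150:290,240:387],(400,380))]))
```

```text
13.4 [ 0.58589676 -0.13202882  0.06258829] [-1.51722406  0.35025212 -2.36390583]
935 [-0.1063  0.0646] [-0.0617  0.0312] [0.0366 0.1105]
477 [-0.1065 -0.0163] [-0.0295  0.0303] [0.0381 0.0791]
```

View pics/s4.png

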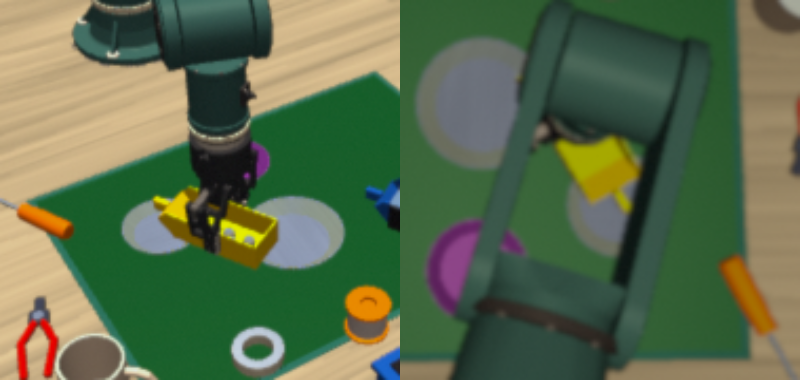

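The drawer is held level with its lip just inside the dish, about 60 mm above the bench, and balls are visible in its rear half. Next I work out the tipping rows about the lip.

Run:
```python
import numpy as np
e=np.array([.8717,.4899])
def show(al,lz):
    for a1,a2,z1,z2 in zip(al[:-1],al[1:],lz[:-1],lz[1:]):
        r1,r2=np.radians([a1,a2]); dh=.0865*(np.cos(r2)-np.cos(r1)); dz=.0865*(np.sin(r2)-np.sin(r1))+z2-z1
        t=(a2-a1)/90; print([1]+[round(float(x),3) for x in (dh*e[0]/.06,dh*e[1]/.06,dz/.06,t*.4899,-t*.8717,0)],end=", ")
    print(); print("end tcp",np.array([.4955,-.1838])+e*(.018+.0865*np.cos(np.radians(al[-1]))),lz[-1]+.0865*np.sin(np.radians(al[-1])))
show([0,3,6,9,12,15,18,21,24],np.linspace(.0615,.052,9))
show([24,27,30,33,36,38,40,42,43],[.052]+[.050]*8)
show([43,44.5,46,47.5,49,50,51,52,53],[.05]*9)
show([53,54.5,56,58,60,62,64,66,68],[.05]*9)
```

```text
[1, -0.002, -0.001, 0.056, 0.016, -0.029, 0.0], [1, -0.005, -0.003, 0.055, 0.016, -0.029, 0.0], [1, -0.009, -0.005, 0.055, 0.016, -0.029, 0.0], [1, -0.012, -0.007, 0.054, 0.016, -0.029, 0.0], [1, -0.015, -0.009, 0.054, 0.016, -0.029, 0.0], [1, -0.019, -0.011, 0.053, 0.016, -0.029, 0.0], [1, -0.022, -0.012, 0.051, 0.016, -0.029, 0.0], [1, -0.025, -0.014, 0.05, 0.016, -0.029, 0.0], 
end tcp [ 0.5800738  -0.13626908] 0.08718271962605671
[1, -0.028, -0.016, 0.035, 0.016, -0.029, 0.0], [1, -0.031, -0.018, 0.066, 0.016, -0.029, 0.0], [1, -0.034, -0.019, 0.064, 0.016, -0.029, 0.0], [1, -0.037, -0.021, 0.062, 0.016, -0.029, 0.0], [1, -0.026, -0.015, 0.04, 0.011, -0.019, 0.0], [1, -0.028, -0.016, 0.039, 0.011, -0.019, 0.0], [1, -0.029, -0.016, 0.038, 0.011, -0.019, 0.0], [1, -0.015, -0.008, 0.019, 0.005, -0.01, 0.0], 
end tcp [ 0.56633617 -0.1439897 ] 0.10899285814540612
[1, -0.023, -0.013, 0.027, 0.008, -0.015, 0.0], [1, -0.023, -0.013, 0.027, 0.008, -0.015, 0.0], [1, -0.024, -0.013, 0.026, 0.008, -0.015, 0.0], [1, -0.025, -0.014, 0.025, 0.008, -0.015, 0.0], [1, -0.017, -0.009, 0.016, 0.005, -0.01, 0.0], [1, -0.017, -0.01, 0.016, 0.005, -0.01, 0.0], [1, -0.017, -0.01, 0.016, 0.005, -0.01, 0.0], [1, -0.017, -0.01, 0.015, 0.005, -0.01, 0.0], 
end tcp [ 0.55656869 -0.14947908] 0.11908197161909083
[1, -0.027, -0.015, 0.022, 0.008, -0.015, 0.0], [1, -0.027, -0.015, 0.022, 0.008, -0.015, 0.0], [1, -0.037, -0.021, 0.027, 0.011, -0.019, 0.0], [1, -0.038, -0.021, 0.026, 0.011, -0.019, 0.0], [1, -0.038, -0.022, 0.024, 0.011, -0.019, 0.0], [1, -0.039, -0.022, 0.023, 0.011, -0.019, 0.0], [1, -0.04, -0.022, 0.021, 0.011, -0.019, 0.0], [1, -0.04, -0.023, 0.02, 0.011, -0.019, 0.0], 
end tcp [ 0.53943671 -0.15910734] 0.13020140342002712
```

>>> send_rows:
  moves:
    - [[1,-0.002,-0.001,0.056,0.0163,-0.0291,0],[1,-0.005,-0.003,0.055,0.0163,-0.0291,0],[1,-0.009,-0.005,0.055,0.0163,-0.0291,0],[1,-0.012,-0.007,0.054,0.0163,-0.0291,0],[1,-0.015,-0.009,0.054,0.0163,-0.0291,0],[1,-0.019,-0.011,0.053,0.0163,-0.0291,0],[1,-0.022,-0.012,0.051,0.0163,-0.0291,0],[1,-0.025,-0.014,0.05,0.0163,-0.0291,0]]

```text
time: 14.5
tcp_pos: [0.5792, -0.1361, 0.0886]
tool_rot: [[0.795, 0.491, 0.357], [0.449, -0.871, 0.199], [0.408, 0.002, -0.913]]
contact_force: [-0.2, -0.5, -1.7]
gripper_width: 0.0596
gripper_force: 65.0
```

>>> send_rows:
  moves:
    - [[1,0,0,0,0,0,0],[1,0,0,0,0,0,0],[1,0,0,0,0,0,0],[1,0,0,0,0,0,0],[1,0,0,0,0,0,0],[1,0,0,0,0,0,0],[1,0,0,0,0,0,0],[1,0,0,0,0,0,0]]

```text
time: 15.5
tcp_pos: [0.5793, -0.1359, 0.0882]
tool_rot: [[0.796, 0.491, 0.355], [0.449, -0.871, 0.199], [0.407, 0.001, -0.913]]
contact_force: [-0.2, -0.2, -1.8]
gripper_width: 0.0594
gripper_force: 65.0
```

Run:
```python
from h import *
s=robot.state(); print(s["time"],s["tcp_pos"],s["contact_force"])
p,d,c=grab("scene"); pt,dt,ct=grab("top"); W=world(d,c)
hsv=cv2.cvtColor(p,cv2.COLOR_BGR2HSV)
y=(hsv[...,0]>20)&(hsv[...,0]<35)&(hsv[...,1]>130)&(d>0)&(W[...,2]>.01)&(W[...,2]<.16)&(abs(W[...,0]-.55)<.15)&(abs(W[...,1]+.13)<.13)
P=W[y]; Q=np.array([(P[:,:2]-s["tcp_pos"][:2])@[.8717,.4899],P[:,2]]).T
print(cv2.minAreaRect((Q*1000).astype(np.float32)), Q.min(0),Q.max(0))
cv2.imwrite("pics/s5.png",np.hstack([cv2.resize(p[150:270,130:250],(400,400)),cv2.resize(pt[190:250,280:340],(400,400))]))
```

```text
15.5 [ 0.57932076 -0.13585749  0.08821654] [-0.20413617 -0.22733974 -1.83997239]
((-23.950851440429688, 88.78946685791016), (174.1407012939453, 78.468505859375), 25.344152450561523) [-0.09797294  0.03961481] [0.06875454 0.13859012]
```

View pics/s5.png

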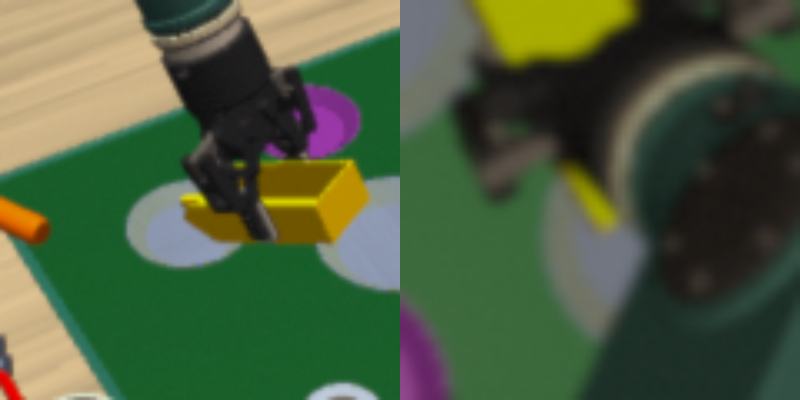

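Run:
```python
from h import *
c=robot.camera_info("top"); R,t=np.array(c["R"]),np.array(c["t"]); f=192/np.tan(np.radians(c["fovy"])/2)
def pr(X): q=R@np.array(X)+t; return (q[:2]/q[2]*f+[c["cx"],c["cy"]]).round(1)
print("exp tab end",pr([.491,-.186,.045]),"dish",pr([.4955,-.1838,.016]))
p,d,c=grab("top"); W=world(d,c); hsv=cv2.cvtColor(p,cv2.COLOR_BGR2HSV)
y=(hsv[...,0]>20)&(hsv[...,0]<35)&(hsv[...,1]>130)&(d>0); y[:205]=0; y[240:]=0; y[:,:295]=0; y[:,330:]=0
print(np.c_[np.argwhere(y)[:,::-1],W[y].round(3)].tolist())
p,d,c=grab("wrist"); cv2.imwrite("pics/w6.png",p); W=world(d,c); hsv=cv2.cvtColor(p,cv2.COLOR_BGR2HSV)
y=(hsv[...,0]>20)&(hsv[...,0]<35)&(hsv[...,1]>130)&(d>0)
s=robot.state(); T=np.array(s["tool_rot"]); L=(W[y]-s["tcp_pos"])@T; print("tool frame",len(L),L.min(0).round(4),L.max(0).round(4), np.percentile(L[:,0],[.5,2]))
t=(L[:,0]<-.09); print("tab",L[t].mean(0).round(4),L[t].min(0).round(4),L[t].max(0).round(4))
```

```text
exp tab end [322.4 226.7] dish [320.1 225. ]
[[304.0, 214.0, 0.524, -0.124, 0.17], [305.0, 214.0, 0.523, -0.124, 0.19], [306.0, 214.0, 0.523, -0.125, 0.206], [307.0, 214.0, 0.522, -0.126, 0.216], [304.0, 215.0, 0.523, -0.133, 0.076], [305.0, 215.0, 0.523, -0.135, 0.082], [306.0, 215.0, 0.52, -0.126, 0.198], [307.0, 215.0, 0.52, -0.127, 0.212], [305.0, 216.0, 0.52, -0.135, 0.081], [306.0, 216.0, 0.521, -0.14, 0.053], [307.0, 216.0, 0.518, -0.127, 0.207], [308.0, 216.0, 0.517, -0.128, 0.221], [305.0, 217.0, 0.518, -0.136, 0.072], [306.0, 217.0, 0.518, -0.138, 0.078], [307.0, 217.0, 0.518, -0.144, 0.047], [308.0, 217.0, 0.515, -0.129, 0.212], [309.0, 217.0, 0.515, -0.13, 0.227], [306.0, 218.0, 0.515, -0.138, 0.074], [307.0, 218.0, 0.516, -0.143, 0.05], [308.0, 218.0, 0.513, -0.13, 0.2], [309.0, 218.0, 0.513, -0.13, 0.223], [310.0, 218.0, 0.513, -0.132, 0.225], [306.0, 219.0, 0.513, -0.139, 0.064], [307.0, 219.0, 0.512, -0.141, 0.074], [308.0, 219.0, 0.513, -0.146, 0.048], [309.0, 219.0, 0.511, -0.131, 0.212], [310.0, 219.0, 0.51, -0.132, 0.225], [307.0, 220.0, 0.51, -0.141, 0.073], [308.0, 220.0, 0.51, -0.146, 0.051], [309.0, 220.0, 0.51, -0.149, 0.052], [310.0, 220.0, 0.508, -0.133, 0.216], [308.0, 221.0, 0.507, -0.143, 0.074], [309.0, 221.0, 0.507, -0.149, 0.052], [310.0, 221.0, 0.507, -0.151, 0.052], [311.0, 221.0, 0.506, -0.134, 0.224], [308.0, 222.0, 0.504, -0.144, 0.071], [309.0, 222.0, 0.504, -0.146, 0.073], [310.0, 222.0, 0.504, -0.151, 0.056], [311.0, 222.0, 0.504, -0.154, 0.054], [312.0, 222.0, 0.504, -0.137, 0.221], [309.0, 223.0, 0.502, -0.147, 0.067], [310.0, 223.0, 0.502, -0.151, 0.056], [311.0, 223.0, 0.502, -0.154, 0.052]]
tool frame 38652 [-0.0759 -0.1589 -0.0619] [0.1297 0.0609 0.1506] [-0.05390906 -0.04835723]<stdin>:11: RuntimeWarning: Mean of empty slice.
  ret = um.true_divide(
Traceback (most recent call last):
ValueError: zero-size array to reduction operation minimum which has no identity
```

View pics/w6.png

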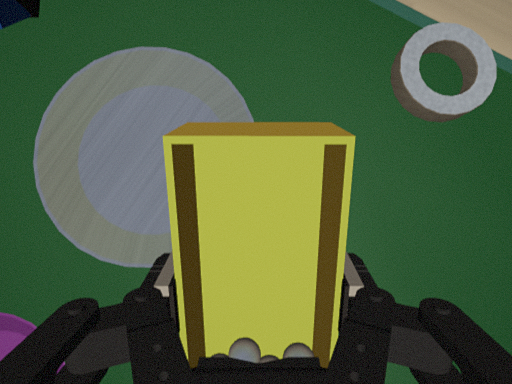

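The wrist view shows no slip in the grip and the balls gathered toward the front at (245–300,355). The yellow seen from the top camera is the lip's left corner at z≈0.052, which matches the plan.

>>> send_rows:
  moves:
    - [[1,-0.028,-0.016,0.035,0.0163,-0.0291,0],[1,-0.031,-0.018,0.066,0.0163,-0.0291,0],[1,-0.034,-0.019,0.064,0.0163,-0.0291,0],[1,-0.037,-0.021,0.062,0.0163,-0.0291,0],[1,-0.026,-0.015,0.04,0.0109,-0.0194,0],[1,-0.028,-0.016,0.039,0.0109,-0.0194,0],[1,-0.029,-0.016,0.038,0.0109,-0.0194,0],[1,-0.015,-0.008,0.019,0.0054,-0.0097,0]]

```text
time: 16.7
tcp_pos: [0.5654, -0.1439, 0.1099]
tool_rot: [[0.636, 0.49, 0.596], [0.359, -0.872, 0.333], [0.682, 0.002, -0.731]]
contact_force: [0.1, 0.1, -1.4]
gripper_width: 0.0593
gripper_force: 65.0
```

>>> send_rows:
  moves:
    - [[1,0,0,0,0,0,0],[1,-0.023,-0.013,0.027,0.0082,-0.0145,0],[1,0,0,0,0,0,0],[1,-0.023,-0.013,0.027,0.0082,-0.0145,0],[1,0,0,0,0,0,0],[1,-0.024,-0.013,0.026,0.0082,-0.0145,0],[1,0,0,0,0,0,0],[1,-0.025,-0.014,0.025,0.0082,-0.0145,0]]

```text
time: 17.7
tcp_pos: [0.5602, -0.1468, 0.1168]
tool_rot: [[0.569, 0.491, 0.66], [0.323, -0.871, 0.37], [0.756, 0.003, -0.654]]
contact_force: [0.2, 0.1, -1.9]
gripper_width: 0.0595
gripper_force: 65.0
```

>>> send_rows:
  moves:
    - [[1,0,0,0,0,0,0],[1,-0.017,-0.009,0.016,0.0054,-0.0097,0],[1,0,0,0,0,0,0],[1,-0.017,-0.01,0.016,0.0054,-0.0097,0],[1,0,0,0,0,0,0],[1,-0.017,-0.01,0.016,0.0054,-0.0097,0],[1,0,0,0,0,0,0],[1,-0.017,-0.01,0.015,0.0054,-0.0097,0]]

```text
time: 18.7
tcp_pos: [0.5561, -0.1492, 0.1205]
tool_rot: [[0.522, 0.491, 0.698], [0.297, -0.871, 0.391], [0.8, 0.003, -0.601]]
contact_force: [0.3, -0.1, -1.0]
gripper_width: 0.0593
gripper_force: 65.1
```

>>> send_rows:
  moves:
    - [[1,0,0,0,0,0,0],[1,-0.027,-0.015,0.022,0.0082,-0.0145,0],[1,0,0,0,0,0,0],[1,-0.027,-0.015,0.022,0.0082,-0.0145,0],[1,0,0,0,0,0,0],[1,-0.037,-0.021,0.027,0.0109,-0.0194,0],[1,0,0,0,0,0,0],[1,-0.038,-0.021,0.026,0.0109,-0.0194,0]]

```text
time: 19.7
tcp_pos: [0.5485, -0.1535, 0.1266]
tool_rot: [[0.433, 0.49, 0.756], [0.247, -0.871, 0.424], [0.867, 0.003, -0.499]]
contact_force: [0.4, -0.6, -0.9]
gripper_width: 0.0592
gripper_force: 65.2
```

Run:
```python
from h import *
s=robot.state(); print(s["time"],s["tcp_pos"],s["contact_force"])
p,d,c=grab("scene"); pt,dt,ct=grab("top")
cv2.imwrite("pics/s7.png",np.hstack([cv2.resize(p[150:270,130:250],(400,400)),cv2.resize(pt[190:250,280:340],(400,400))]))
```

```text
19.7 [ 0.5485432  -0.15351672  0.12660117] [ 0.4057317  -0.57304288 -0.92544254]
```

View pics/s7.png

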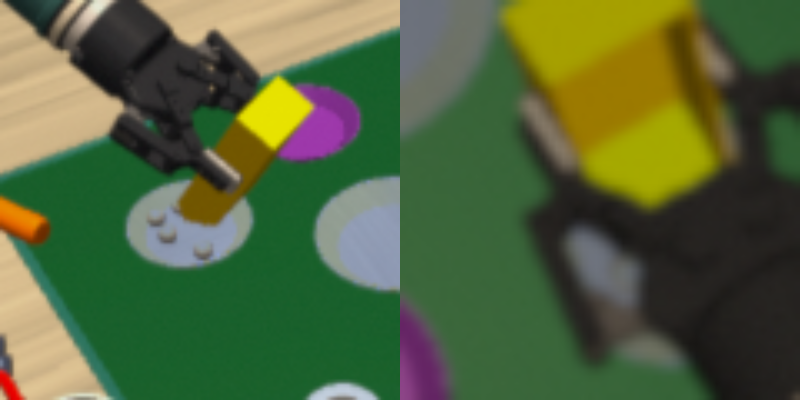

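The scene view shows balls already in the dish at crop (157,217), (168,236), (204,250) and likely (178,207), with none outside it. I'll finish the tip to 68° and hold.

>>> send_rows:
  moves:
    - [[1,0,0,0,0,0,0],[1,-0.038,-0.022,0.024,0.0109,-0.0194,0],[1,0,0,0,0,0,0],[1,-0.039,-0.022,0.023,0.0109,-0.0194,0],[1,0,0,0,0,0,0],[1,-0.04,-0.022,0.021,0.0109,-0.0194,0],[1,0,0,0,0,0,0],[1,-0.04,-0.023,0.02,0.0109,-0.0194,0]]

```text
time: 20.8
tcp_pos: [0.539, -0.1589, 0.1319]
tool_rot: [[0.323, 0.49, 0.81], [0.185, -0.872, 0.454], [0.928, 0.004, -0.372]]
contact_force: [0.3, 0.7, -1.0]
gripper_width: 0.0593
gripper_force: 65.2
```

>>> send_rows:
  moves:
    - [[1,0,0,0,0,0,0],[1,0,0,0,0,0,0],[1,0,0,0,0,0,0],[1,0,0,0,0,0,0],[1,0,0,0,0,0,0],[1,0,0,0,0,0,0],[1,0,0,0,0,0,0],[1,0,0,0,0,0,0]]

```text
time: 21.8
tcp_pos: [0.5387, -0.1588, 0.1312]
tool_rot: [[0.325, 0.49, 0.809], [0.185, -0.872, 0.454], [0.927, 0.002, -0.374]]
contact_force: [-0.1, -0.2, -1.5]
gripper_width: 0.0591
gripper_force: 65.2
```

Run:
```python
from h import *
fs=[]
s=robot.state(); print(s["time"],s["tcp_pos"],s["contact_force"])
p,d,c=grab("scene"); W=world(d,c)
m=(d>0)&(W[...,2]>.008)&(W[...,2]<.03)&(np.hypot(W[...,0]-.4955,W[...,1]+.1838)<.043)
n,l,st,ce=cv2.connectedComponentsWithStats(m.astype(np.uint8))
for k in range(1,n): print(st[k],ce[k].round(1),W[l==k].mean(0).round(3),W[l==k][:,2].max().round(3), p[l==k].mean(0).round())
```

```text
21.8 [ 0.53871019 -0.1588058   0.13118947] [-0.05664562 -0.16011334 -1.47636986]
[182 208   1   2   2] [182.  208.5] [ 0.456 -0.178  0.012] 0.012 [130. 146. 141.]
[177 210   2   2   2] [177.5 210.5] [ 0.455 -0.192  0.01 ] 0.01 [146. 156. 144.]
[180 210   1   1   1] [180. 210.] [ 0.456 -0.184  0.009] 0.009 [147. 156. 144.]
[182 211   2   3   4] [182.2 212.2] [ 0.471 -0.184  0.011] 0.013 [104. 113. 118.]
[174 213   9   9  40] [178.  217.1] [ 0.486 -0.205  0.014] 0.021 [132. 131. 129.]
[172 217   1   1   1] [172. 217.] [ 0.471 -0.217  0.009] 0.009 [141. 152. 141.]
[190 216   5   2   6] [192.2 216.5] [ 0.518 -0.174  0.027] 0.029 [ 66. 104. 121.]
[188 222   6   6  22] [190.4 224.3] [ 0.532 -0.188  0.015] 0.018 [141. 137. 133.]
```

Run:
```python
import numpy as np
e=np.array([.8717,.4899])
al=[68,60,52,44,36,27,18,9,0]; lz=[.05]*4+[.052,.054,.057,.06,.062]
for a1,a2,z1,z2 in zip(al[:-1],al[1:],lz[:-1],lz[1:]):
    r1,r2=np.radians([a1,a2]); dh=.0865*(np.cos(r2)-np.cos(r1)); dz=.0865*(np.sin(r2)-np.sin(r1))+z2-z1
    t=(a2-a1)/90; print([1]+[round(float(x),3) for x in (dh*e[0]/.06,dh*e[1]/.06,dz/.06,t*.4899,-t*.8717,0)],end=", ")
```

```text
[1, 0.158, 0.089, -0.088, -0.044, 0.077, 0.0], [1, 0.145, 0.082, -0.112, -0.044, 0.077, 0.0], [1, 0.13, 0.073, -0.135, -0.044, 0.077, 0.0], [1, 0.113, 0.063, -0.121, -0.044, 0.077, 0.0], [1, 0.103, 0.058, -0.16, -0.049, 0.087, 0.0], [1, 0.075, 0.042, -0.159, -0.049, 0.087, 0.0], [1, 0.046, 0.026, -0.17, -0.049, 0.087, 0.0], [1, 0.015, 0.009, -0.192, -0.049, 0.087, 0.0],
```

>>> send_rows:
  moves:
    - [[1,0.158,0.089,-0.088,-0.0435,0.0775,0],[1,0.145,0.082,-0.112,-0.0435,0.0775,0],[1,0.13,0.073,-0.135,-0.0435,0.0775,0],[1,0.113,0.063,-0.121,-0.0435,0.0775,0],[1,0.103,0.058,-0.16,-0.049,0.0872,0],[1,0.075,0.042,-0.159,-0.049,0.0872,0],[1,0.046,0.026,-0.17,-0.049,0.0872,0],[1,0.015,0.009,-0.192,-0.049,0.0872,0]]

```text
time: 22.85
tcp_pos: [0.5863, -0.132, 0.0636]
tool_rot: [[0.871, 0.491, -0.002], [0.491, -0.871, -0.003], [-0.003, 0.002, -1.0]]
contact_force: [0.9, 0.2, -0.9]
gripper_width: 0.0595
gripper_force: 65.1
```

>>> send_rows:
  moves:
    - [[1,0,0,0,0,0,0],[1,-0.07,0.27,0,0,0,0],[1,-0.14,0.535,0.05,0,0,0],[1,-0.14,0.535,0.1,0,0,0],[1,-0.14,0.535,0,0,0,0],[1,-0.14,0.535,0,0,0,0],[1,-0.14,0.535,0,0,0,0],[1,-0.14,0.535,0,0,0,0]]

```text
time: 23.85
tcp_pos: [0.5296, 0.0774, 0.0727]
tool_rot: [[0.872, 0.49, 0.002], [0.49, -0.872, 0.002], [0.003, -0.0, -1.0]]
contact_force: [0.1, 0.5, -0.7]
gripper_width: 0.0591
gripper_force: 65.1
```

>>> send_rows:
  moves:
    - [[1,-0.14,0.535,0,0,0,0],[1,-0.07,0.27,0,0,0,0],[1,0,0,0,0,0,0],[1,0,0,0,0,0,0],[1,0,0,0,0,0,0],[1,0,0,0,0,0,0],[1,0,0,0,0,0,0],[1,0,0,0,0,0,0]]

```text
time: 24.85
tcp_pos: [0.5187, 0.1247, 0.0719]
tool_rot: [[0.871, 0.491, 0.001], [0.491, -0.871, -0.0], [0.0, 0.001, -1.0]]
contact_force: [0.4, 0.2, -1.5]
gripper_width: 0.059
gripper_force: 65.1
```

```bash
cat > cnt.py <<'E'
from h import *
s=robot.state(); print(s["time"],s["tcp_pos"],s["contact_force"],s["gripper_width"])
for nm in("scene","top"):
    p,d,c=grab(nm); W=world(d,c); cv2.imwrite(f"pics/c_{nm}_{s['time']:.1f}.png",p)
    m=(d>0)&(W[...,2]>.0085)&(W[...,2]<.03)&(np.hypot(W[...,0]-.4955,W[...,1]+.1838)<.042)
    n,l,st,ce=cv2.connectedComponentsWithStats(m.astype(np.uint8))
    for k in range(1,n):
        if st[k][4]>5: print(nm,st[k],ce[k].round(1),W[l==k].mean(0).round(3),W[l==k][:,2].max().round(3), p[l==k].mean(0).round())
    hsv=cv2.cvtColor(p,cv2.COLOR_BGR2HSV)
    # strays: non-green bumps 10..22mm on the mat
    g=(d>0)&(W[...,2]>.009)&(W[...,2]<.025)&(hsv[...,1]<60)&(W[...,0]>.3)&(W[...,0]<.75)&(abs(W[...,1])<.33)
    n,l,st,ce=cv2.connectedComponentsWithStats(g.astype(np.uint8))
    for k in range(1,n):
        if 8<st[k][4]<200: print(" low-sat",nm,st[k][4],ce[k].round(1),W[l==k].mean(0).round(3))
E
python3 cnt.py
```

```text
24.85 [0.51866585 0.12468225 0.0718858 ] [ 0.41159724  0.15614142 -1.46204747] 0.05895693095305942
scene [181 208  12   7  46] [186.5 211.3] [ 0.477 -0.173  0.015] 0.022 [134. 134. 130.]
scene [173 213  10  10  45] [177.9 217.3] [ 0.487 -0.205  0.014] 0.022 [129. 129. 127.]
scene [188 222   6   5  21] [190.4 224.2] [ 0.532 -0.188  0.015] 0.021 [142. 137. 133.]
 low-sat scene 9 [355.2 194. ] [0.686 0.296 0.018]
 low-sat scene 15 [345.4 211.5] [0.73  0.216 0.019]
 low-sat scene 132 [311.6 219.2] [0.701 0.114 0.017]
 low-sat scene 26 [190.6 224.7] [ 0.534 -0.189  0.015]
 low-sat scene 9 [184. 229.] [ 0.54  -0.212  0.015]
 low-sat scene 135 [228.9 269.9] [ 0.735 -0.181  0.016]
top [319 211   5   6  24] [321.  213.3] [ 0.529 -0.187  0.017] 0.022 [108. 109. 106.]
top [325 223   5   6  24] [327.  225.3] [ 0.494 -0.203  0.017] 0.022 [108. 108. 106.]
top [311 228  11  10  52] [316.  232.4] [ 0.474 -0.172  0.017] 0.022 [108. 108. 106.]
top [325 232   5   5  23] [327.  233.8] [ 0.47  -0.203  0.017] 0.023 [106. 108. 106.]
 low-sat top 125 [316.8 143.5] [ 0.734 -0.18   0.018]
 low-sat top 24 [327.  225.3] [ 0.494 -0.203  0.017]
 low-sat top 52 [316.  232.4] [ 0.474 -0.172  0.017]
 low-sat top 23 [327.  233.8] [ 0.47  -0.203  0.017]
```

The top view gives three single ball blobs and one double, so all five balls are in the dish and there are no strays. I'll set the drawer down.

>>> send_rows:
  moves:
    - [[1,0,0,-0.2,0,0,0],[1,0,0,-0.25,0,0,0],[1,0,0,-0.2,0,0,0],[1,0,0,-0.08,0,0,0],[1,0,0,-0.04,0,0,0],[1,0,0,-0.01,0,0,0],[1,0,0,0,0,0,0],[1,0,0,0,0,0,0]]

```text
time: 25.95
tcp_pos: [0.5189, 0.1249, 0.0256]
tool_rot: [[0.871, 0.491, 0.002], [0.491, -0.871, -0.0], [0.001, 0.001, -1.0]]
contact_force: [0.1, 0.3, -0.9]
gripper_width: 0.0596
gripper_force: 65.3
```

>>> send_rows:
  moves:
    - [[0,0,0,0,0,0,0],[0,0,0,0,0,0,0],[0,0,0,0,0,0,0],[0,0,0,0,0,0,0],[0,0,0,0,0,0,0],[0,0,0,0,0,0,0],[0,0,0,0.3,0,0,0],[0,0,0,0.6,0,0,0]]

```text
time: 26.95
tcp_pos: [0.5175, 0.1247, 0.079]
tool_rot: [[0.871, 0.491, -0.003], [0.491, -0.871, -0.001], [-0.003, -0.001, -1.0]]
contact_force: [0.1, -1.1, 0.1]
gripper_width: 0.0851
gripper_force: 0.0
```

>>> send_rows:
  moves:
    - [[0,0,0,0.8,0,0,0],[0,0,0,0.8,0,0,0],[0,0,0,0.5,0,0,0],[0,-0.5,0,0.3,0,0,0],[0,-0.8,0,0,0,0,0],[0,-0.8,0,0,0,0,0],[0,0,0,0,0,0,0],[0,0,0,0,0,0,0]]

```text
time: 27.95
tcp_pos: [0.3932, 0.1249, 0.2245]
tool_rot: [[0.871, 0.491, 0.004], [0.491, -0.871, 0.0], [0.004, 0.002, -1.0]]
contact_force: [0.0, 0.6, 0.1]
gripper_width: 0.0855
gripper_force: 0.0
```

```bash
cat >> cnt.py <<'E'
    y=(hsv[...,0]>20)&(hsv[...,0]<35)&(hsv[...,1]>130)&(d>0)&(W[...,2]>-.005)&(W[...,2]<.07)&(abs(W[...,0]-.5)<.13)&(abs(W[...,1]-.12)<.13)
    P=W[y]; r=P[P[:,2]>.03]; print("drawer",nm,len(P),P.mean(0).round(3),"rim z",np.percentile(r[:,2],[5,50,95]).round(4),"plane",np.linalg.lstsq(np.c_[r[:,:2],np.ones(len(r))],r[:,2],rcond=None)[0].round(3))
E
python3 cnt.py | grep -v low-sat
```

```text
27.95 [0.3932375  0.12489308 0.22453388] [0.00150118 0.64611282 0.10203564] 0.0854801277013089
scene [182 209  11   6  45] [186.8 211.5] [ 0.478 -0.173  0.014] 0.02 [127. 127. 124.]
scene [174 213   6   5  22] [176.2 214.8] [ 0.474 -0.205  0.014] 0.02 [125. 126. 124.]
scene [178 218   5   5  21] [180.  219.8] [ 0.5   -0.205  0.015] 0.019 [125. 124. 121.]
scene [188 222   6   6  20] [190.4 224.2] [ 0.531 -0.188  0.014] 0.018 [138. 133. 128.]
drawer scene 1007 [0.51  0.121 0.019] rim z [0.0305 0.035  0.0393] plane [0.007 0.007 0.03 ]
top [319 211   5   6  24] [321.  213.3] [ 0.529 -0.187  0.017] 0.022 [107. 108. 105.]
top [325 223   5   6  24] [327.  225.3] [ 0.494 -0.203  0.017] 0.021 [107. 107. 105.]
top [311 228  11  10  52] [316.  232.4] [ 0.474 -0.172  0.016] 0.022 [107. 107. 105.]
top [325 232   5   5  23] [327.  233.8] [ 0.47  -0.203  0.017] 0.021 [105. 107. 105.]
drawer top 1213 [0.506 0.119 0.011] rim z [0.0307 0.0378 0.0412] plane [ 0.014 -0.013  0.032]
```

The five balls are at rest in the dish, and the drawer stands level and released.

```bash
python3 -c "
from workcell import robot
print(robot.job_done())"
```

```text
the job is handed in; nothing more can be done
None
```

I handed the job in at about 28 s: all five balls are at rest in the smaller steel dish, and the yellow drawer stands level on the bench outside the module, let go; I didn't re-measure the blue drawers or bystanders afterwards, and the hand-in returned no verdict.

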